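# Clamp a board, catching the crossed screw

### The arm

A 6-joint arm with a two-finger parallel gripper is mounted at the origin on the work surface. World frame = base frame: x ahead of the robot, y to its left, z up, the work surface at z = 0. Lengths are in m, angles in rad, forces in N, time in s.
With the tool pointing down it reaches from about 0.3 to 0.875 m from the base axis. Payload 6.4 kg.
Tool frame: the origin (TCP) lies midway between the tips of the shut fingers; the grasp point (between the pads) lies 19 mm behind it (ctrl.pinch_z is the distance from the TCP to the grasp point, in m); z points along the fingers, y is the line along which they close (so a half turn about z gives the same grasp; the last joint's range is limited). The gripper opens to 85 mm and grips with 20 to 120 N. Pads are 22 mm wide; open, the fingers measure 114 mm over their backs; the gripper's body (76 mm by 85 mm) begins 54 mm behind the grasp point. The pads swing forward as they close: fully open they stand 13 mm farther back than shut.
Start: joints at [-1.394, 0.181, 1.607, -0, 1.354, -0.206], TCP at [0.215, -0.533, 0.231] pointing down, gripper open.
Joint ranges: [-2.99, 2.99], [-0.89, 2.07], [0.3, 2.58], [-1.14, 4.28], [0, 2.63], [-3.12, 3.12]. Speed limits (rad/s): [2.57, 2.57, 3.01, 3.14, 3.14, 3.14].

### API

Orientations are given as a unit quaternion [w, x, y, z].
In Python, from bench import ctrl gives the robot as it stands.
- The arm moves only by the tool apply_moves, never from a script. Its argument "moves" is a list of rows, each an object with "jaw": the opening, from 0 (shut) to 1 (fully open); "offset": the shift along the tool's x, y, z in mm, a list of three; "rot": the turn, a rotation vector about the tool's x, y, z in degrees, a list of three. In form: [{"jaw": jaw, "offset": [dx, dy, dz], "rot": [ax, ay, az]}, ...]. A call has exactly 5 rows; each row shifts and turns the commanded pose from where the row before left it, along the tool's axes as they then stand; what a row does not reach is not made up. A row lasts 1/8 s, in which the tool goes at most 62.5 mm and 10.7 degrees, less where a joint would pass 70% of its speed; a pose out of reach is approached as far as the arm can. A call is refused whole if a number of a shift passes 62.5 or a number of a turn 10.7, either way. A call with a gripper value outside its range is refused whole. The fingers move at their own pace and stop on an object; the grip force is fixed at half the most. Time passes only in rows, so rows that do not move let the fingers close, or fill a call up. It gives the time, the measured TCP pose, the force, the opening and the grip force at its end, in the units of the state.
- ctrl.get_obs(): the state, without advancing time (a new reading comes with each control period).
- ctrl.camera(name): name is "scene" or "top" or "wrist"; returns (picture, depth): 480x640x3 uint8, red, green, blue; 480x640 float32, m along the optical axis (not along the pixel's ray), 0 where there is no reading.
- ctrl.camera_params(name): a dict with "K" (3x3 intrinsics, pixels), "cam_to_world" (4x4, takes a point from camera to world coordinates); the wrist camera has in their place "mount" (4x4, takes a point from camera to tool coordinates, whose origin is the TCP and whose axes are the flange's). Camera axes: x right, y down, z forward; pixel columns grow to the right and rows downward; lengths in m; the calibration is good to about 2 mm. The wrist camera is an equidistant fisheye: a pixel r from the principal point sees the ray r / f radians off the axis. A picture is of the moment at which its call begins: read the wrist's pose just before it. camera_params takes no time and is no camera call.
- ctrl.hand_in(): hands the job in; it is judged then, once.
Trained networks look in the newest picture that a camera, given by its name, has taken for a name from the list of things; names that differ only in an ending like _2 or _b are one class to them, and where a whole thing is asked for, a point or a joint stands for the part that bears it (a point fixed in the world has none). Each returns a list of dicts, best first, with "score" (0 to 1); they miss things now and then, are a little off and sometimes report something else, mostly with a low value. They report only what shows in the picture. A call takes as long as a camera call.
- ctrl.outline_of(camera, target): "region" (480x640 bool, what is visible of it) and "position" ([column, row] in pixels, amid what is visible of it).
The state is a dict: "time_s": time; "q": joint angles; "dq": joint speeds; "joint_efforts": joint torques, N m; "eef_pos": TCP position; "eef_rot": TCP orientation; "wrist_force": force on the tool from outside, world axes, zero at the start; "torque": the same for the moment, N m; "opening": opening from 0.0 (shut) to 1.0 (fully open); "grasp_force": force on a finger pad.
Only numpy, scipy, OpenCV 4.12 (cv2) and the standard library are available. Lean on these libraries where they do the work, as an engineer would, in place of code of your own. Each camera call takes 0.05 s, during which the arm holds its last target. There are 200 camera calls.

### The job

Clamp the board in the jig with its two crank screws, one of which is cross-threaded: start each gently clockwise by pushing its red handle, and stop at once if it stiffens within its first half turn. Back the crossed screw right out, its arm over or a little past the yellow mark, and run the clean one down until its foot bears on the board, three quarters of a turn from its mark. Never force a handle (keep well under 15 N), and leave the bottle, star knob and bar clamp alone.

Things in the scene. Friction and masses are not known exactly. Their poses are not given: they have to be found in the camera images.
- crank_left (a joint): turn of the left clamp screw, rad. 0 = backed out, arm over the yellow mark; grows clockwise from above (screw goes down 1.27 mm per rad); starts at 0.5 to 1.1, end stops at -0.6 and 5.2. Clean: free (about 1 N at the handle) until its black foot meets the board at about 4.7, then stiffens springily, 0.8 N per mm at the handle. Crossed: stiffens likewise at 1.6 to 2.7, stops dead 0.5 rad later
- pin_left (a point): middle of the upright red crank handle of the left screw (the one towards the jig's +y end): cylinder 16 mm across, 44 mm tall, point 22 mm above its foot (world height about 0.130 when backed out, sinking 6 mm as the screw goes down); it spins freely on its own pin and circles 55 mm from the screw's axis
- axis_left (a point): on the upright axis of the left screw, at the height of the middle of its handle. Below it a steel hub 28 mm across (its top 15 mm lower) and the flat steel crank arm, 16 mm wide, 8 mm thick, whose top is 22 mm lower than this point. Released, a stiffened screw springs back to where the stiffness began
- crank_right (a joint): turn of the right clamp screw, rad. 0 = backed out, arm over the yellow mark; grows clockwise from above (screw goes down 1.27 mm per rad); starts at 0.5 to 1.1, end stops at -0.6 and 5.2. Clean: free (about 1 N at the handle) until its black foot meets the board at about 4.7, then stiffens springily, 0.8 N per mm at the handle. Crossed: stiffens likewise at 1.6 to 2.7, stops dead 0.5 rad later
- pin_right (a point): middle of the upright red crank handle of the right screw (the one towards the jig's -y end): cylinder 16 mm across, 44 mm tall, point 22 mm above its foot (world height about 0.130 when backed out, sinking 6 mm as the screw goes down); it spins freely on its own pin and circles 55 mm from the screw's axis
- axis_right (a point): on the upright axis of the right screw, at the height of the middle of its handle. Below it a steel hub 28 mm across (its top 15 mm lower) and the flat steel crank arm, 16 mm wide, 8 mm thick, whose top is 22 mm lower than this point. Released, a stiffened screw springs back to where the stiffness began
- jig: clamping jig fixed to the bench: a wooden beam 60 x 380 mm along the jig's y, its top 90 mm high, on two blocks, over a pale board 200 x 270 x 18 mm; two identical upright crank screws stand in it, 90 mm either side of its centre. Origin at the underside centre, z up. At joint 0 each arm points outward along the beam (left: jig +y, right: jig -y), over a yellow mark
- star_knob_mid (a point): bystander: black star knob lying on its head beyond the jig, 54 mm across, 26 mm high, with a steel stud up to 51 mm; point 13 mm above the bench
- glue_mid (a point): bystander: white glue bottle standing beyond the jig, 56 mm across, 120 mm high; point 60 mm above the bench
- bar_clamp_mid (a point): bystander: steel bar clamp with grey handle lying beside the jig, about 200 x 80 x 30 mm; point on its bar 14 mm above the bench

How it is judged:
By the outcome, as a careful person would: the job done as asked, in the order asked, and still so for the second after the job is handed in, with the robot touching nothing.
It also fails if it takes over 64 s, if anything falls off the work surface, if the arm or the gripper's body presses on something with over 40 N, if the wrist force passes 120 N, or if a joint passes its speed limit or range.

## Working session

There is one attempt and no reset: what is moved stays moved. The work goes in short steps, Python scripts to look and compute and a tool call to move; the robot and the scene stay as the last step left them, time stands still between calls to the robot, and variables do not carry over. Pictures are saved under pics/ and viewed, at most 10 in all, crops included, and the job is handed in when it is done.

Besides the shell and the picture viewer there is one more tool, called after "Emit:" as a command line: name --argument value ..., lists and objects as JSON in quotes. apply_moves: Moves the arm, as the interface text tells. Its arguments: {"type":"object","properties":{"moves":{"type":"array"}},"required":["moves"]}

```bash
mkdir -p pics; ls
cat > h.py <<'E'
import numpy as np, cv2
from bench import ctrl
def world(cam,depth,mask):
    p=ctrl.camera_params(cam);K=np.array(p["K"]);T=np.array(p["cam_to_world"])
    v,u=np.nonzero(mask&(depth>0));z=depth[v,u]
    P=np.c_[(u-K[0,2])/K[0,0]*z,(v-K[1,2])/K[1,1]*z,z]
    return P@T[:3,:3].T+T[:3,3]
E
python3 - <<'E'
from h import *
for c in("top","scene"):
    im,d=ctrl.camera(c);cv2.imwrite(f"pics/{c}0.png",im[...,::-1])
    for n in("pin_left","pin_right","jig","glue_mid","star_knob_mid","bar_clamp_mid"):
        for r in ctrl.outline_of(c,n)[:3]:
            W=world(c,d,r["region"]); print(c,n,round(r["score"],2),np.round(r["position"]),r["region"].sum(),np.round(np.median(W,0),3) if len(W) else 0,np.round(np.percentile(W,[2,98],axis=0),3).tolist() if len(W) else 0)
print(ctrl.get_obs())
print(ctrl.camera_params("top"))
E
```

```text
pics
top pin_left 0.68 [385. 264.] 519 [ 0.606 -0.006  0.113] [[0.579, -0.031, 0.105], [0.636, 0.022, 0.153]]
top pin_left 0.63 [409. 194.] 494 [ 0.745 -0.059  0.023] [[0.725, -0.083, 0.017], [0.768, -0.039, 0.051]]
top pin_right 0.93 [507. 317.] 701 [ 0.524 -0.203  0.113] [[0.49, -0.217, 0.099], [0.559, -0.182, 0.152]]
top pin_right 0.51 [438. 293.] 18826 [ 0.561 -0.109  0.021] [[0.465, -0.273, 0.016], [0.673, 0.062, 0.115]]
top jig 0.97 [437. 291.] 18902 [ 0.561 -0.109  0.021] [[0.464, -0.274, 0.016], [0.672, 0.062, 0.115]]
top glue_mid 0.62 [498. 217.] 1198 [ 0.699 -0.203  0.082] [[0.678, -0.229, 0.011], [0.728, -0.187, 0.122]]
top star_knob_mid 0.74 [409. 193.] 520 [ 0.745 -0.059  0.023] [[0.725, -0.084, 0.005], [0.769, -0.039, 0.051]]
top bar_clamp_mid 0.93 [296. 236.] 2168 [0.661 0.16  0.019] [[0.557, 0.098, 0.01], [0.758, 0.256, 0.03]]
scene pin_left 0.53 [304. 207.] 299 [0.629 0.017 0.115] [[0.579, -0.027, 0.103], [0.639, 0.027, 0.153]]
scene pin_right 0.67 [263. 150.] 350 [ 0.514 -0.202  0.112] [[0.418, -0.313, 0.003], [0.561, -0.179, 0.151]]
scene jig 0.65 [279. 211.] 10725
[... 1140 characters left out ...]
7,  0.23130523]), 'eef_rot': array([-4.09817928e-06,  9.81740686e-01,  1.90224145e-01,  1.02391379e-07]), 'wrist_force': array([-0.14605603, -0.24164334, -0.52056529]), 'torque': array([-0.05883618, -0.0108504 , -0.03129274]), 'grasp_force': 0.0, 'opening': 0.9977951047717951}
{'K': array([[458.02667188,   0.        , 321.26198623],
       [  0.        , 458.02667188, 245.06686789],
       [  0.        ,   0.        ,   1.        ]]), 'cam_to_world': array([[ 0.02314991, -0.99322455,  0.11388185,  0.54897928],
       [-0.99971839, -0.02240445,  0.00782159,  0.09888913],
       [-0.00521713, -0.11403085, -0.99346351,  0.87427304],
       [ 0.        ,  0.        ,  0.        ,  1.        ]])}
```

Run:
```python
from h import *
S={}
for c in("top","scene"):
    im,d=ctrl.camera(c);hsv=cv2.cvtColor(im,cv2.COLOR_RGB2HSV).astype(int)
    if c=="top": cv2.imwrite("pics/crop.png",cv2.resize(im[170:390,270:570][...,::-1],None,fx=2.6,fy=2.6))
    red=((hsv[...,0]<8)|(hsv[...,0]>172))&(hsv[...,1]>140)&(hsv[...,2]>60)
    n,l,st,ce=cv2.connectedComponentsWithStats(red.astype(np.uint8))
    for i in range(1,n):
        if st[i,4]<40: continue
        W=world(c,d,l==i); T=W[W[:,2]>np.percentile(W[:,2],98)-.006]
        print(c,"red",st[i],np.round(ce[i]),np.round(T.mean(0),4),len(T),np.round((T.min(0)+T.max(0))/2,4),np.round(np.percentile(W,[2,98],axis=0),3).tolist())
    yel=(abs(hsv[...,0]-27)<6)&(hsv[...,1]>150)&(hsv[...,2]>120)
    n,l,st,ce=cv2.connectedComponentsWithStats(yel.astype(np.uint8))
    for i in range(1,n):
        if st[i,4]<8: continue
        W=world(c,d,l==i)
        if len(W):print(c,"yel",st[i],np.round(ce[i]),np.round(np.median(W,0),4))
    A=world(c,d,np.ones(d.shape,bool))
    near=(abs(A[:,0]-.57)<.18)&(abs(A[:,1]+.1)<.24)
    B=A[near&(abs(A[:,2]-.09)<.004)]
    print(c,"beam",len(B),cv2.minAreaRect((B[:,:2]*1000).astype(np.float32)))
    B=A[near&(abs(A[:,2]-.0185)<.004)]
    print(c,"board",len(B),cv2.minAreaRect((B[:,:2]*1000).astype(np.float32)))
```

```text
top red [371 242  11  11  67] [376. 247.] [0.6311 0.0165 0.1511] 48 [0.6316 0.0161 0.1512] [[0.624, 0.01, 0.121], [0.639, 0.023, 0.153]]
top red [510 330  19  12 143] [519. 335.] [ 0.4962 -0.2116  0.1505] 66 [ 0.4963 -0.2123  0.151 ] [[0.489, -0.262, 0.043], [0.504, -0.205, 0.153]]
top beam 6988 ((640.8197021484375, -124.74708557128906), (379.62371826171875, 208.48338317871094), 76.5401840209961)
top board 10757 ((612.9274291992188, -73.16934204101562), (459.58148193359375, 270.0865783691406), 76.57886505126953)
scene red [264 126   7  19 104] [267. 135.] [ 0.498  -0.2077  0.1507] 24 [ 0.4964 -0.2099  0.1505] [[0.494, -0.215, 0.11], [0.505, -0.202, 0.153]]
scene red [301 203   9  20 140] [305. 213.] [0.6335 0.0209 0.1509] 32 [0.633  0.0195 0.1502] [[0.605, -0.015, 0.101], [0.64, 0.027, 0.153]]
scene yel [241 147   9   7  26] [245. 150.] [ 0.5327 -0.2512  0.0913]
scene yel [319 219  10   9  37] [323. 223.] [0.6037 0.0401 0.0914]
scene beam 2930 ((640.12890625, -120.73760986328125), (382.87060546875, 210.19334411621094), 76.9981689453125)
scene board 4781 ((616.5294799804688, -82.18463134765625), (450.3770446777344, 288.5115661621094), 77.13914489746094)
```

View pics/crop.png

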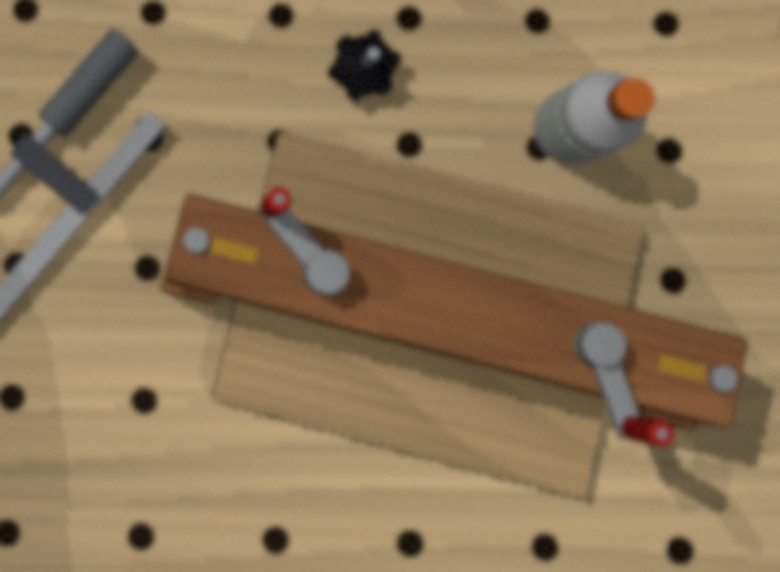

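View pics/scene0.png

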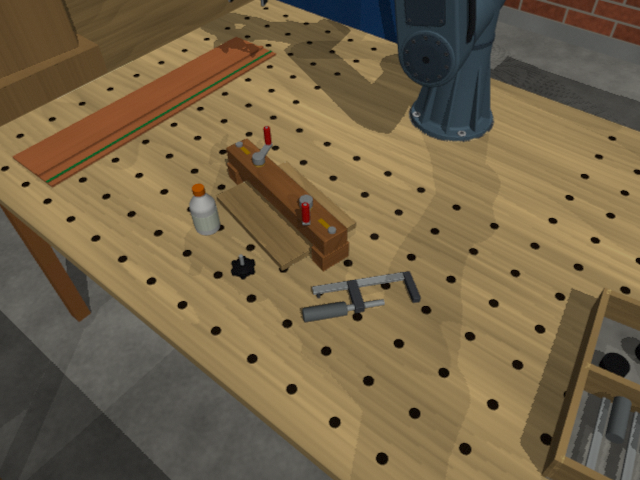

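The top crop shows the left red handle at crop pixel (277,201), up and outward from its hub at (327,271). The right handle is at (660,433), below its hub at (602,345), with yellow marks at (235,250) and (683,368). Both handles measure 55 mm from the fitted axes and 0.152 m high at the top, giving joints of about 0.65 (left) and 0.99 (right). The bystanders are clear. I'll start with the right screw.

Emit:
apply_moves --moves '[{"jaw":0.35,"offset":[38,-19.4,0],"rot":[0,0,0.2]},{"jaw":0.35,"offset":[38,-19.4,0],"rot":[0,0,0.2]},{"jaw":0.35,"offset":[38,-19.4,0],"rot":[0,0,0.2]},{"jaw":0.35,"offset":[38,-19.4,0],"rot":[0,0,0.2]},{"jaw":0.35,"offset":[38,-19.4,0],"rot":[0,0,0.2]}]'

```text
time_s: 1.42
eef_pos: [0.3567, -0.3724, 0.2315]
eef_rot: [0.0, 0.983, 0.182, 0.0]
wrist_force: [1.0, 0.1, -0.3]
opening: 0.346
grasp_force: 0.0
```

Emit:
apply_moves --moves '[{"jaw":0.35,"offset":[38,-19.4,0],"rot":[0,0,0.2]},{"jaw":0.35,"offset":[38,-19.4,0],"rot":[0,0,0.2]},{"jaw":0.35,"offset":[38,-19.4,0],"rot":[0,0,0.2]},{"jaw":0.35,"offset":[38,-19.4,0],"rot":[0,0,0.2]},{"jaw":0.35,"offset":[38,-19.4,0],"rot":[0,0,0.2]}]'

```text
time_s: 2.05
eef_pos: [0.5007, -0.2148, 0.2315]
eef_rot: [0.0, 0.985, 0.173, 0.0]
wrist_force: [0.2, 0.2, -0.6]
opening: 0.345
grasp_force: 0.0
```

```bash
cat >> h.py <<'E'
from scipy.spatial.transform import Rotation as R
def mat(q): return R.from_quat([q[1],q[2],q[3],q[0]]).as_matrix()
AX={"l":np.array([.5889,-.018]),"r":np.array([.5475,-.193])}; MK={"l":76.7,"r":256.7}
def state(side):
    o=ctrl.get_obs();M=mat(o["eef_rot"]);p=o["eef_pos"];v=p[:2]-AX[side]
    print("t",o["time_s"],"p",np.round(p,4),"phi",np.degrees(np.arctan2(M[1,0],M[0,0])).round(1),"zax",M[:,2].round(3),"q6",np.degrees(o["q"][5]).round(),
     "tcp joint deg",((MK[side]-np.degrees(np.arctan2(v[1],v[0]))+180)%360-180).round(1),"rad",np.hypot(*v).round(4),"open",round(o["opening"],3),"F tool",np.round(o["wrist_force"]@M,2))
    return o,M
def goto(side,x,y,z,phi_deg):   # remaining shift in current tool frame (mm) and rot z
    o,M=state(side);d=M.T@(np.array([x,y,z])-o["eef_pos"])*1000
    ph=np.degrees(np.arctan2(M[1,0],M[0,0]));print("go",d.round(1),"rotz",((ph-phi_deg+180)%360-180).round(1))
E
python3 - <<'E'
from h import *
goto("r",.4963,-.211,.119,19.9)
im,d=ctrl.camera("wrist");cv2.imwrite("pics/w1.png",im[...,::-1])
E
```

```text
t 2.05 p [ 0.5007 -0.2148  0.2315] phi 19.9 zax [ 0. -0. -1.] q6 34.0 tcp joint deg 51.7 rad 0.0516 open 0.345 F tool [ 0.24 -0.13  0.63]
go [ -2.9  -5.2 112.5] rotz 0.0
```

View pics/w1.png

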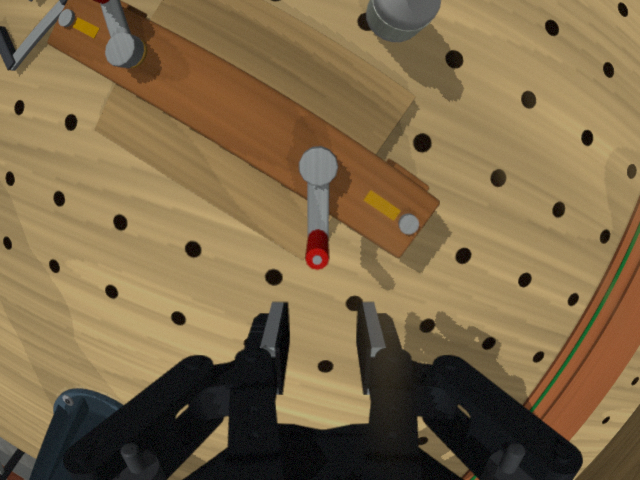

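The wrist picture shows the right handle's top at pixel (317,260), its arm straight up the image and in line with the tool's x. The fingers sit symmetrically around column 322. I'll check the handle's position from this view.

```bash
cat >> h.py <<'E'
def wray(u,v,z,o,M):
    p=ctrl.camera_params("wrist");K=np.array(p["K"]);T=np.array(p["mount"])
    a=np.array([u-K[0,2],v-K[1,2]])/K[0,0];th=np.hypot(*a)
    r=np.r_[a/th*np.sin(th),np.cos(th)];r=M@T[:3,:3]@r;c=o["eef_pos"]+M@T[:3,3]
    return c+r*(z-c[2])/r[2]
E
python3 - <<'E'
from h import *
o,M=state("r")
print(wray(317,260,.152,o,M),wray(318.5,166,.114,o,M))          # pin, hub
print("left",wray(124,49,.115,o,M))
E
```

```text
t 2.1 p [ 0.5033 -0.2112  0.2315] phi 20.1 zax [ 0.003  0.002 -1.   ] q6 35.0 tcp joint deg 54.3 rad 0.0478 open 0.352 F tool [ 1.23 -2.59 -0.59]
[ 0.49900414 -0.20892387  0.152     ] [ 0.55149885 -0.19043345  0.114     ]
left [ 0.59245221 -0.01997085  0.115     ]
```

Emit:
apply_moves --moves '[{"jaw":0.35,"offset":[0,0,15],"rot":[0,0,0]},{"jaw":0.35,"offset":[0,0,15],"rot":[0,0,0]},{"jaw":0.35,"offset":[0,0,15],"rot":[0,0,0]},{"jaw":0.35,"offset":[0,0,10],"rot":[0,0,0]},{"jaw":0.35,"offset":[0,0,0],"rot":[0,0,0]}]'

```text
time_s: 2.72
eef_pos: [0.499, -0.216, 0.175]
eef_rot: [-0.001, 0.985, 0.173, -0.001]
wrist_force: [0.6, -0.2, 0.8]
opening: 0.351
grasp_force: 0.0
```

Run:
```python
from h import *
goto("r",.4963,-.2117,.119,19.9)
```

```text
t 2.725 p [ 0.499 -0.216  0.175] phi 19.9 zax [-0.002  0.001 -1.   ] q6 34.0 tcp joint deg 51.3 rad 0.0537 open 0.351 F tool [ 0.46  0.42 -0.82]
go [-1.  -4.9 56.1] rotz -0.0
```

Emit:
apply_moves --moves '[{"jaw":0.35,"offset":[-1,-5,8],"rot":[0,0,0]},{"jaw":0.35,"offset":[0,0,12],"rot":[0,0,0]},{"jaw":0.35,"offset":[0,0,14],"rot":[0,0,0]},{"jaw":0.35,"offset":[0,0,14],"rot":[0,0,0]},{"jaw":0.35,"offset":[0,0,7],"rot":[0,0,0]}]'

```text
time_s: 3.35
eef_pos: [0.4966, -0.2112, 0.1198]
eef_rot: [-0.001, 0.985, 0.173, -0.001]
wrist_force: [-0.1, 1.2, -0.1]
opening: 0.352
grasp_force: 0.0
```

Run:
```python
from h import *
goto("r",.4963,-.2117,.119,19.9)
im,d=ctrl.camera("wrist");cv2.imwrite("pics/w2.png",im[...,::-1])
```

```text
t 3.35 p [ 0.4966 -0.2112  0.1198] phi 19.9 zax [-0.002  0.001 -1.   ] q6 34.0 tcp joint deg 57.0 rad 0.054 open 0.352 F tool [ 0.33 -1.14  0.09]
go [-0.5  0.4  0.8] rotz 0.0
```

View pics/w2.png

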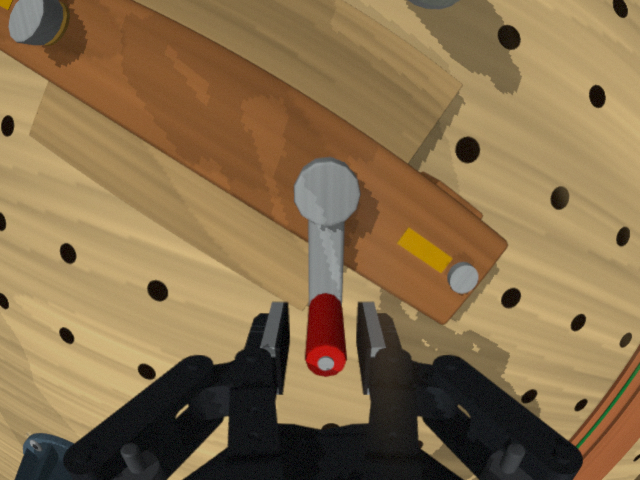

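The handle at (325,350) sits squarely between the pads, with about 7 mm of play on each side. I'll push clockwise (tool −y) in small arcs.

Emit:
apply_moves --moves '[{"jaw":0.35,"offset":[0.1,-3.36,0],"rot":[0,0,3.5]},{"jaw":0.35,"offset":[0.1,-3.36,0],"rot":[0,0,3.5]},{"jaw":0.35,"offset":[0.1,-3.36,0],"rot":[0,0,3.5]},{"jaw":0.35,"offset":[0.1,-3.36,0],"rot":[0,0,3.5]},{"jaw":0.35,"offset":[0.1,-3.36,0],"rot":[0,0,3.5]}]'

```text
time_s: 4.03
eef_pos: [0.4942, -0.1956, 0.1216]
eef_rot: [0.0, 1.0, 0.02, 0.0]
wrist_force: [0.6, -0.7, -1.3]
opening: 0.349
grasp_force: 0.6
```

Emit:
apply_moves --moves '[{"jaw":0.35,"offset":[0.1,-3.36,0],"rot":[0,0,3.5]},{"jaw":0.35,"offset":[0.1,-3.36,0],"rot":[0,0,3.5]},{"jaw":0.35,"offset":[0.1,-3.36,0],"rot":[0,0,3.5]},{"jaw":0.35,"offset":[0.1,-3.36,0],"rot":[0,0,3.5]},{"jaw":0.35,"offset":[0.1,-3.36,0],"rot":[0,0,3.5]}]'

```text
time_s: 4.65
eef_pos: [0.496, -0.1788, 0.1215]
eef_rot: [0.0, 0.991, -0.132, 0.0]
wrist_force: [0.1, -1.4, -0.7]
opening: 0.349
grasp_force: 0.6
```

Run:
```python
from h import *
state("r")
```

```text
t 4.65 p [ 0.496  -0.1788  0.1215] phi -15.2 zax [ 0.    -0.001 -1.   ] q6 72.0 tcp joint deg 92.1 rad 0.0534 open 0.349 F tool [0.42 1.31 0.7 ]
```

Emit:
apply_moves --moves '[{"jaw":0.35,"offset":[0,-1.55,0],"rot":[0,0,1.6]},{"jaw":0.35,"offset":[0,-1.55,0],"rot":[0,0,1.6]},{"jaw":0.35,"offset":[0,-1.55,0],"rot":[0,0,1.6]},{"jaw":0.35,"offset":[0,-1.55,0],"rot":[0,0,1.6]},{"jaw":0.35,"offset":[0,-1.55,0],"rot":[0,0,1.6]}]'

```text
time_s: 5.28
eef_pos: [0.4982, -0.1711, 0.1213]
eef_rot: [0.0, 0.98, -0.201, -0.0]
wrist_force: [0.3, -1.2, -0.6]
opening: 0.346
grasp_force: 0.6
```

Emit:
apply_moves --moves '[{"jaw":0.35,"offset":[0,-1.55,0],"rot":[0,0,1.6]},{"jaw":0.35,"offset":[0,-1.55,0],"rot":[0,0,1.6]},{"jaw":0.35,"offset":[0,-1.55,0],"rot":[0,0,1.6]},{"jaw":0.35,"offset":[0,-1.55,0],"rot":[0,0,1.6]},{"jaw":0.35,"offset":[0,-1.55,0],"rot":[0,0,1.6]}]'

```text
time_s: 5.9
eef_pos: [0.5016, -0.1641, 0.1213]
eef_rot: [0.0, 0.963, -0.269, -0.0]
wrist_force: [0.4, -0.9, -0.1]
opening: 0.349
grasp_force: 0.6
```

Emit:
apply_moves --moves '[{"jaw":0.35,"offset":[0,-1.55,0],"rot":[0,0,1.6]},{"jaw":0.35,"offset":[0,-1.55,0],"rot":[0,0,1.6]},{"jaw":0.35,"offset":[0,-1.55,0],"rot":[0,0,1.6]},{"jaw":0.35,"offset":[0,-1.55,0],"rot":[0,0,1.6]},{"jaw":0.35,"offset":[0,-1.55,0],"rot":[0,0,1.6]}]'

```text
time_s: 6.52
eef_pos: [0.506, -0.1577, 0.1213]
eef_rot: [-0.0, 0.942, -0.335, -0.0]
wrist_force: [-1.1, -1.1, -0.9]
opening: 0.354
grasp_force: 0.6
```

Emit:
apply_moves --moves '[{"jaw":0.35,"offset":[0,-1.55,0],"rot":[0,0,1.6]},{"jaw":0.35,"offset":[0,-1.55,0],"rot":[0,0,1.6]},{"jaw":0.35,"offset":[0,-1.55,0],"rot":[0,0,1.6]},{"jaw":0.35,"offset":[0,-1.55,0],"rot":[0,0,1.6]},{"jaw":0.35,"offset":[0,-1.55,0],"rot":[0,0,1.6]}]'

```text
time_s: 7.15
eef_pos: [0.5112, -0.152, 0.1213]
eef_rot: [-0.0, 0.916, -0.4, -0.0]
wrist_force: [-1.0, -1.5, -0.0]
opening: 0.35
grasp_force: 0.6
```

Run:
```python
from h import *
state("r")
```

```text
t 7.15 p [ 0.5112 -0.152   0.1213] phi -47.2 zax [-0.  0. -1.] q6 108.0 tcp joint deg 125.2 rad 0.0548 open 0.35 F tool [0.45 1.72 0.01]
```

Emit:
apply_moves --moves '[{"jaw":0.35,"offset":[0.03,-1.55,0],"rot":[0,0,1.6]},{"jaw":0.35,"offset":[0.03,-1.55,0],"rot":[0,0,1.6]},{"jaw":0.35,"offset":[0.03,-1.55,0],"rot":[0,0,1.6]},{"jaw":0.35,"offset":[0.03,-1.55,0],"rot":[0,0,1.6]},{"jaw":0.35,"offset":[0.03,-1.55,0],"rot":[0,0,1.6]}]'

```text
time_s: 7.78
eef_pos: [0.5173, -0.1472, 0.1213]
eef_rot: [-0.0, 0.886, -0.463, -0.0]
wrist_force: [-0.3, -0.8, -1.0]
opening: 0.35
grasp_force: 0.6
```

Emit:
apply_moves --moves '[{"jaw":0.35,"offset":[0.03,-1.55,0],"rot":[0,0,1.6]},{"jaw":0.35,"offset":[0.03,-1.55,0],"rot":[0,0,1.6]},{"jaw":0.35,"offset":[0.03,-1.55,0],"rot":[0,0,1.6]},{"jaw":0.35,"offset":[0.03,-1.55,0],"rot":[0,0,1.6]},{"jaw":0.35,"offset":[0.03,-1.55,0],"rot":[0,0,1.6]}]'

```text
time_s: 8.4
eef_pos: [0.524, -0.1432, 0.1213]
eef_rot: [-0.0, 0.852, -0.524, -0.0]
wrist_force: [-1.1, -0.1, -1.4]
opening: 0.35
grasp_force: 0.6
```

Emit:
apply_moves --moves '[{"jaw":0.35,"offset":[0.03,-1.55,0],"rot":[0,0,1.6]},{"jaw":0.35,"offset":[0.03,-1.55,0],"rot":[0,0,1.6]},{"jaw":0.35,"offset":[0.03,-1.55,0],"rot":[0,0,1.6]},{"jaw":0.35,"offset":[0.03,-1.55,0],"rot":[0,0,1.6]},{"jaw":0.35,"offset":[0.03,-1.55,0],"rot":[0,0,1.6]}]'

```text
time_s: 9.02
eef_pos: [0.5311, -0.1403, 0.1213]
eef_rot: [-0.0, 0.813, -0.582, -0.0]
wrist_force: [-1.3, -0.9, -1.1]
opening: 0.352
grasp_force: 0.6
```

Emit:
apply_moves --moves '[{"jaw":0.35,"offset":[0.03,-1.55,0],"rot":[0,0,1.6]},{"jaw":0.35,"offset":[0.03,-1.55,0],"rot":[0,0,1.6]},{"jaw":0.35,"offset":[0.03,-1.55,0],"rot":[0,0,1.6]},{"jaw":0.35,"offset":[0.03,-1.55,0],"rot":[0,0,1.6]},{"jaw":0.35,"offset":[0.03,-1.55,0],"rot":[0,0,1.6]}]'

```text
time_s: 9.65
eef_pos: [0.5386, -0.1384, 0.1213]
eef_rot: [-0.0, 0.771, -0.637, -0.0]
wrist_force: [-0.6, -0.9, -0.6]
opening: 0.348
grasp_force: 0.5
```

Run:
```python
from h import *
state("r")
```

```text
t 9.65 p [ 0.5386 -0.1384  0.1213] phi -79.2 zax [-0.  0. -1.] q6 143.0 tcp joint deg 157.5 rad 0.0554 open 0.348 F tool [0.77 0.71 0.62]
```

Emit:
apply_moves --moves '[{"jaw":0.35,"offset":[0.03,-1.55,0],"rot":[0,0,1.6]},{"jaw":0.35,"offset":[0.03,-1.55,0],"rot":[0,0,1.6]},{"jaw":0.35,"offset":[0.03,-1.55,0],"rot":[0,0,1.6]},{"jaw":0.35,"offset":[0.03,-1.55,0],"rot":[0,0,1.6]},{"jaw":0.35,"offset":[0.03,-1.55,0],"rot":[0,0,1.6]}]'

```text
time_s: 10.28
eef_pos: [0.5463, -0.1375, 0.1213]
eef_rot: [-0.0, 0.724, -0.689, -0.0]
wrist_force: [-1.3, -0.1, -1.2]
opening: 0.352
grasp_force: 0.5
```

Emit:
apply_moves --moves '[{"jaw":0.35,"offset":[0.03,-1.55,0],"rot":[0,0,1.6]},{"jaw":0.35,"offset":[0.03,-1.55,0],"rot":[0,0,1.6]},{"jaw":0.35,"offset":[0.03,-1.55,0],"rot":[0,0,1.6]},{"jaw":0.35,"offset":[0.03,-1.55,0],"rot":[0,0,1.6]},{"jaw":0.35,"offset":[0.03,-1.55,0],"rot":[0,0,1.6]}]'

```text
time_s: 10.9
eef_pos: [0.5541, -0.1377, 0.1213]
eef_rot: [-0.0, -0.674, 0.738, 0.0]
wrist_force: [-1.5, 0.4, -0.4]
opening: 0.347
grasp_force: 0.6
```

Run:
```python
from h import *
state("r")
```

```text
t 10.9 p [ 0.5541 -0.1377  0.1213] phi -95.2 zax [-0.  0. -1.] q6 159.0 tcp joint deg 173.5 rad 0.0557 open 0.347 F tool [-0.31  1.53  0.41]
```

The right screw ran free past 2.9 rad, so it's the clean one. I'll lift off and start the left one.

Emit:
apply_moves --moves '[{"jaw":0.35,"offset":[0,7,0],"rot":[0,0,0]},{"jaw":0.35,"offset":[0,0,-20],"rot":[0,0,0]},{"jaw":0.35,"offset":[0,0,-25],"rot":[0,0,0]},{"jaw":0.35,"offset":[0,0,-30],"rot":[0,0,0]},{"jaw":0.35,"offset":[0,0,-10],"rot":[0,0,0]}]'

```text
time_s: 11.52
eef_pos: [0.5479, -0.1375, 0.2086]
eef_rot: [0.001, -0.675, 0.738, -0.002]
wrist_force: [-0.6, -0.2, -0.4]
opening: 0.35
grasp_force: 0.0
```

```bash
cat >> h.py <<'E'
def twist(side,x,y,phi,N,rot=None):
    o,M=state(side);ph=np.degrees(np.arctan2(M[1,0],M[0,0]))
    rz=((ph-phi+180)%360-180) if rot is None else rot
    d=(M.T@np.array([x-o["eef_pos"][0],y-o["eef_pos"][1],0]))[:2]*1000;a=np.radians(rz/N)
    S=sum(np.array([[np.cos(k*a),-np.sin(k*a)],[np.sin(k*a),np.cos(k*a)]]) for k in range(N))
    print("N",N,"off",np.linalg.solve(S,d).round(2),"rotz",round(rz/N,3))
E
python3 - <<'E'
from h import *
twist("l",.632,.018,39.3,15)
E
```

```text
t 11.525 p [ 0.5479 -0.1375  0.2086] phi -95.1 zax [ 0.004 -0.002 -1.   ] q6 159.0 tcp joint deg -174.4 rad 0.1264 open 0.35 F tool [0.26 0.58 0.4 ]
N 15 off [ -1.04 -14.94] rotz -8.957
```

Emit:
apply_moves --moves '[{"jaw":0.35,"offset":[-1,-14.9,0],"rot":[0,0,-8.96]},{"jaw":0.35,"offset":[-1,-14.9,0],"rot":[0,0,-8.96]},{"jaw":0.35,"offset":[-1,-14.9,0],"rot":[0,0,-8.96]},{"jaw":0.35,"offset":[-1,-14.9,0],"rot":[0,0,-8.96]},{"jaw":0.35,"offset":[-1,-14.9,0],"rot":[0,0,-8.96]}]'

```text
time_s: 12.15
eef_pos: [0.6167, -0.1159, 0.2052]
eef_rot: [0.0, 0.906, -0.423, -0.001]
wrist_force: [-0.5, -0.3, -0.8]
opening: 0.351
grasp_force: 0.0
```

Emit:
apply_moves --moves '[{"jaw":0.35,"offset":[-1,-14.9,0],"rot":[0,0,-8.96]},{"jaw":0.35,"offset":[-1,-14.9,0],"rot":[0,0,-8.96]},{"jaw":0.35,"offset":[-1,-14.9,0],"rot":[0,0,-8.96]},{"jaw":0.35,"offset":[-1,-14.9,0],"rot":[0,0,-8.96]},{"jaw":0.35,"offset":[-1,-14.9,0],"rot":[0,0,-8.96]}]'

```text
time_s: 12.78
eef_pos: [0.6512, -0.0516, 0.2051]
eef_rot: [-0.0, 0.999, -0.045, -0.001]
wrist_force: [0.0, 0.7, 0.9]
opening: 0.348
grasp_force: 0.0
```

Emit:
apply_moves --moves '[{"jaw":0.35,"offset":[-1,-14.9,0],"rot":[0,0,-8.96]},{"jaw":0.35,"offset":[-1,-14.9,0],"rot":[0,0,-8.96]},{"jaw":0.35,"offset":[-1,-14.9,0],"rot":[0,0,-8.96]},{"jaw":0.35,"offset":[-1,-14.9,0],"rot":[0,0,-8.96]},{"jaw":0.35,"offset":[-1,-14.9,0],"rot":[0,0,-8.96]}]'

```text
time_s: 13.4
eef_pos: [0.6304, 0.0184, 0.2051]
eef_rot: [-0.0, 0.941, 0.339, -0.001]
wrist_force: [0.0, 1.0, -0.6]
opening: 0.354
grasp_force: 0.0
```

Emit:
apply_moves --moves '[{"jaw":0.35,"offset":[0,0,0],"rot":[0,0,0]},{"jaw":0.35,"offset":[0,0,10],"rot":[0,0,0]},{"jaw":0.35,"offset":[0,0,15],"rot":[0,0,0]},{"jaw":0.35,"offset":[0,0,0],"rot":[0,0,0]},{"jaw":0.35,"offset":[0,0,0],"rot":[0,0,0]}]'

```text
time_s: 14.02
eef_pos: [0.6311, 0.0176, 0.1809]
eef_rot: [-0.0, 0.942, 0.336, -0.0]
wrist_force: [0.0, -0.2, 0.2]
opening: 0.351
grasp_force: 0.0
```

Run:
```python
from h import *
goto("l",.632,.018,.119,39.3)
im,d=ctrl.camera("wrist");cv2.imwrite("pics/w3.png",im[...,::-1])
```

```text
t 14.025 p [0.6311 0.0176 0.1809] phi 39.3 zax [-0.001  0.    -1.   ] q6 42.0 tcp joint deg 36.6 rad 0.0552 open 0.351 F tool [-0.13  0.2  -0.22]
go [ 1.   0.2 61.9] rotz -0.0
```

View pics/w3.png

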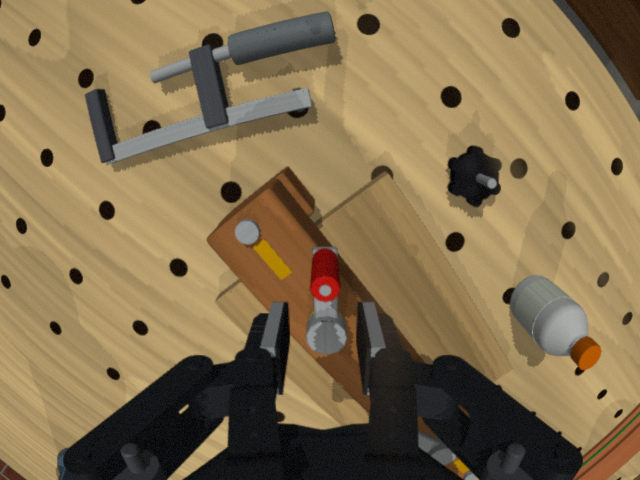

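The left handle's top is at (325,288), with its hub at (325,333) and the pads symmetric around column 323, so the tool is aligned. I'll descend 61 mm.

Emit:
apply_moves --moves '[{"jaw":0.35,"offset":[1,0,10],"rot":[0,0,0]},{"jaw":0.35,"offset":[0,0,15],"rot":[0,0,0]},{"jaw":0.35,"offset":[0,0,15],"rot":[0,0,0]},{"jaw":0.35,"offset":[0,0,15],"rot":[0,0,0]},{"jaw":0.35,"offset":[0,0,5],"rot":[0,0,0]}]'

```text
time_s: 14.7
eef_pos: [0.6309, 0.0186, 0.1193]
eef_rot: [-0.001, 0.942, 0.337, -0.001]
wrist_force: [0.5, 0.1, 0.3]
opening: 0.352
grasp_force: 0.0
```

Emit:
apply_moves --moves '[{"jaw":0.35,"offset":[-0.1,3.36,0],"rot":[0,0,3.5]},{"jaw":0.35,"offset":[-0.1,3.36,0],"rot":[0,0,3.5]},{"jaw":0.35,"offset":[-0.1,3.36,0],"rot":[0,0,3.5]},{"jaw":0.35,"offset":[-0.1,3.36,0],"rot":[0,0,3.5]},{"jaw":0.35,"offset":[-0.1,3.36,0],"rot":[0,0,3.5]}]'

```text
time_s: 15.32
eef_pos: [0.6405, 0.0043, 0.1213]
eef_rot: [-0.0, 0.982, 0.188, 0.0]
wrist_force: [-0.6, 1.2, -0.3]
opening: 0.352
grasp_force: 0.6
```

Run:
```python
from h import *
state("l")
```

```text
t 15.325 p [0.6405 0.0043 0.1213] phi 21.7 zax [ 0.     0.001 -1.   ] q6 58.0 tcp joint deg 53.3 rad 0.0562 open 0.352 F tool [-0.13 -1.36  0.32]
```

Emit:
apply_moves --moves '[{"jaw":0.35,"offset":[-0.1,3.36,0],"rot":[0,0,3.5]},{"jaw":0.35,"offset":[-0.1,3.36,0],"rot":[0,0,3.5]},{"jaw":0.35,"offset":[-0.1,3.36,0],"rot":[0,0,3.5]},{"jaw":0.35,"offset":[-0.1,3.36,0],"rot":[0,0,3.5]},{"jaw":0.35,"offset":[-0.1,3.36,0],"rot":[0,0,3.5]}]'

```text
time_s: 15.95
eef_pos: [0.6443, -0.0119, 0.1211]
eef_rot: [-0.0, 0.999, 0.037, -0.0]
wrist_force: [0.3, 1.6, -0.5]
opening: 0.346
grasp_force: 0.7
```

Emit:
apply_moves --moves '[{"jaw":0.35,"offset":[-0.1,3.36,0],"rot":[0,0,3.5]},{"jaw":0.35,"offset":[-0.1,3.36,0],"rot":[0,0,3.5]},{"jaw":0.35,"offset":[-0.1,3.36,0],"rot":[0,0,3.5]},{"jaw":0.35,"offset":[-0.1,3.36,0],"rot":[0,0,3.5]},{"jaw":0.35,"offset":[-0.1,3.36,0],"rot":[0,0,3.5]}]'

```text
time_s: 16.58
eef_pos: [0.6431, -0.0287, 0.1212]
eef_rot: [-0.0, 0.993, -0.116, 0.0]
wrist_force: [0.5, 1.2, -0.9]
opening: 0.352
grasp_force: 0.7
```

Run:
```python
from h import *
state("l")
```

```text
t 16.575 p [ 0.6431 -0.0287  0.1212] phi -13.3 zax [ 0.     0.001 -1.   ] q6 90.0 tcp joint deg 87.8 rad 0.0552 open 0.352 F tool [ 0.22 -1.28  0.93]
```

Emit:
apply_moves --moves '[{"jaw":0.35,"offset":[-0.02,1.55,0],"rot":[0,0,1.6]},{"jaw":0.35,"offset":[-0.02,1.55,0],"rot":[0,0,1.6]},{"jaw":0.35,"offset":[-0.02,1.55,0],"rot":[0,0,1.6]},{"jaw":0.35,"offset":[-0.02,1.55,0],"rot":[0,0,1.6]},{"jaw":0.35,"offset":[-0.02,1.55,0],"rot":[0,0,1.6]}]'

```text
time_s: 17.2
eef_pos: [0.6407, -0.0364, 0.1213]
eef_rot: [-0.0, 0.983, -0.184, 0.0]
wrist_force: [0.5, 0.5, -1.2]
opening: 0.35
grasp_force: 0.6
```

Emit:
apply_moves --moves '[{"jaw":0.35,"offset":[-0.02,1.35,0],"rot":[0,0,1.4]},{"jaw":0.35,"offset":[-0.02,1.35,0],"rot":[0,0,1.4]},{"jaw":0.35,"offset":[-0.02,1.35,0],"rot":[0,0,1.4]},{"jaw":0.35,"offset":[-0.02,1.35,0],"rot":[0,0,1.4]},{"jaw":0.35,"offset":[-0.02,1.35,0],"rot":[0,0,1.4]}]'

```text
time_s: 17.82
eef_pos: [0.6378, -0.0426, 0.1213]
eef_rot: [-0.0, 0.97, -0.244, -0.0]
wrist_force: [-0.0, 1.1, -0.7]
opening: 0.349
grasp_force: 0.6
```

Emit:
apply_moves --moves '[{"jaw":0.35,"offset":[-0.02,1.35,0],"rot":[0,0,1.4]},{"jaw":0.35,"offset":[-0.02,1.35,0],"rot":[0,0,1.4]},{"jaw":0.35,"offset":[-0.02,1.35,0],"rot":[0,0,1.4]},{"jaw":0.35,"offset":[-0.02,1.35,0],"rot":[0,0,1.4]},{"jaw":0.35,"offset":[-0.02,1.35,0],"rot":[0,0,1.4]}]'

```text
time_s: 18.45
eef_pos: [0.6342, -0.0483, 0.1213]
eef_rot: [-0.0, 0.953, -0.303, -0.0]
wrist_force: [0.9, 0.9, -0.9]
opening: 0.35
grasp_force: 0.6
```

Emit:
apply_moves --moves '[{"jaw":0.35,"offset":[-0.02,1.35,0],"rot":[0,0,1.4]},{"jaw":0.35,"offset":[-0.02,1.35,0],"rot":[0,0,1.4]},{"jaw":0.35,"offset":[-0.02,1.35,0],"rot":[0,0,1.4]},{"jaw":0.35,"offset":[-0.02,1.35,0],"rot":[0,0,1.4]},{"jaw":0.35,"offset":[-0.02,1.35,0],"rot":[0,0,1.4]}]'

```text
time_s: 19.08
eef_pos: [0.63, -0.0535, 0.1213]
eef_rot: [0.0, 0.933, -0.36, -0.0]
wrist_force: [0.2, 1.4, -2.0]
opening: 0.354
grasp_force: 0.6
```

Emit:
apply_moves --moves '[{"jaw":0.35,"offset":[-0.02,1.35,0],"rot":[0,0,1.4]},{"jaw":0.35,"offset":[-0.02,1.35,0],"rot":[0,0,1.4]},{"jaw":0.35,"offset":[-0.02,1.35,0],"rot":[0,0,1.4]},{"jaw":0.35,"offset":[-0.02,1.35,0],"rot":[0,0,1.4]},{"jaw":0.35,"offset":[-0.02,1.35,0],"rot":[0,0,1.4]}]'

```text
time_s: 19.7
eef_pos: [0.6252, -0.0582, 0.1213]
eef_rot: [-0.0, 0.909, -0.417, 0.0]
wrist_force: [0.6, 0.3, -1.3]
opening: 0.356
grasp_force: 0.6
```

Run:
```python
from h import *
state("l")
```

```text
t 19.7 p [ 0.6252 -0.0582  0.1213] phi -49.3 zax [ 0. -0. -1.] q6 123.0 tcp joint deg 124.7 rad 0.0542 open 0.356 F tool [ 0.18 -0.68  1.33]
```

Emit:
apply_moves --moves '[{"jaw":0.35,"offset":[0,1.35,0],"rot":[0,0,1.4]},{"jaw":0.35,"offset":[0,1.35,0],"rot":[0,0,1.4]},{"jaw":0.35,"offset":[0,1.35,0],"rot":[0,0,1.4]},{"jaw":0.35,"offset":[0,1.35,0],"rot":[0,0,1.4]},{"jaw":0.35,"offset":[0,1.35,0],"rot":[0,0,1.4]}]'

```text
time_s: 20.32
eef_pos: [0.6198, -0.0624, 0.1213]
eef_rot: [0.0, 0.882, -0.471, 0.0]
wrist_force: [1.0, 0.6, -0.5]
opening: 0.35
grasp_force: 0.6
```

Emit:
apply_moves --moves '[{"jaw":0.35,"offset":[0,1.35,0],"rot":[0,0,1.4]},{"jaw":0.35,"offset":[0,1.35,0],"rot":[0,0,1.4]},{"jaw":0.35,"offset":[0,1.35,0],"rot":[0,0,1.4]},{"jaw":0.35,"offset":[0,1.35,0],"rot":[0,0,1.4]},{"jaw":0.35,"offset":[0,1.35,0],"rot":[0,0,1.4]}]'

```text
time_s: 20.95
eef_pos: [0.614, -0.0658, 0.1213]
eef_rot: [0.0, 0.851, -0.524, -0.0]
wrist_force: [1.2, 1.3, -0.4]
opening: 0.351
grasp_force: 0.6
```

Emit:
apply_moves --moves '[{"jaw":0.35,"offset":[0,1.35,0],"rot":[0,0,1.4]},{"jaw":0.35,"offset":[0,1.35,0],"rot":[0,0,1.4]},{"jaw":0.35,"offset":[0,1.35,0],"rot":[0,0,1.4]},{"jaw":0.35,"offset":[0,1.35,0],"rot":[0,0,1.4]},{"jaw":0.35,"offset":[0,1.35,0],"rot":[0,0,1.4]}]'

```text
time_s: 21.58
eef_pos: [0.6081, -0.0685, 0.1213]
eef_rot: [-0.0, 0.818, -0.575, 0.0]
wrist_force: [5.1, 0.7, -4.0]
opening: 0.357
grasp_force: 2.1
```

Run:
```python
from h import *
state("l")
```

```text
t 21.575 p [ 0.6081 -0.0685  0.1213] phi -70.3 zax [ 0.001  0.    -1.   ] q6 143.0 tcp joint deg 145.9 rad 0.054 open 0.357 F tool [ 1.08 -5.04  4.03]
```

It stiffened at about 5 N with the pin near 2.35–2.4 rad, so the left screw is crossed. I'll back it out now.

Emit:
apply_moves --moves '[{"jaw":0.35,"offset":[0,-3.8,0],"rot":[0,0,-4]},{"jaw":0.35,"offset":[-0.1,-3.8,0],"rot":[0,0,-4]},{"jaw":0.35,"offset":[-0.1,-3.8,0],"rot":[0,0,-4]},{"jaw":0.35,"offset":[-0.1,-3.8,0],"rot":[0,0,-4]},{"jaw":0.35,"offset":[-0.1,-3.8,0],"rot":[0,0,-4]}]'

```text
time_s: 22.2
eef_pos: [0.6239, -0.0597, 0.1213]
eef_rot: [0.001, 0.906, -0.423, -0.001]
wrist_force: [-0.9, -0.8, 0.4]
opening: 0.35
grasp_force: 0.5
```

Emit:
apply_moves --moves '[{"jaw":0.35,"offset":[-0.3,-5.75,0],"rot":[0,0,-6]},{"jaw":0.35,"offset":[-0.3,-5.75,0],"rot":[0,0,-6]},{"jaw":0.35,"offset":[-0.3,-5.75,0],"rot":[0,0,-6]},{"jaw":0.35,"offset":[-0.3,-5.75,0],"rot":[0,0,-6]},{"jaw":0.35,"offset":[-0.3,-5.75,0],"rot":[0,0,-6]}]'

```text
time_s: 22.82
eef_pos: [0.6404, -0.0368, 0.1215]
eef_rot: [0.001, 0.985, -0.174, -0.001]
wrist_force: [-0.7, -2.2, 0.5]
opening: 0.351
grasp_force: 0.7
```

Run:
```python
from h import *
state("l")
```

```text
t 22.825 p [ 0.6404 -0.0368  0.1215] phi -20.0 zax [-0.001 -0.001 -1.   ] q6 96.0 tcp joint deg 96.7 rad 0.0549 open 0.351 F tool [ 0.05  2.28 -0.48]
```

Emit:
apply_moves --moves '[{"jaw":0.35,"offset":[-0.3,-5.75,0],"rot":[0,0,-6]},{"jaw":0.35,"offset":[-0.3,-5.75,0],"rot":[0,0,-6]},{"jaw":0.35,"offset":[-0.3,-5.75,0],"rot":[0,0,-6]},{"jaw":0.35,"offset":[-0.3,-5.75,0],"rot":[0,0,-6]},{"jaw":0.35,"offset":[-0.3,-5.75,0],"rot":[0,0,-6]}]'

```text
time_s: 23.45
eef_pos: [0.6432, -0.0084, 0.1217]
eef_rot: [0.001, 0.996, 0.087, -0.0]
wrist_force: [-0.1, -2.1, 0.5]
opening: 0.35
grasp_force: 0.7
```

Emit:
apply_moves --moves '[{"jaw":0.35,"offset":[-0.3,-5.75,0],"rot":[0,0,-6]},{"jaw":0.35,"offset":[-0.3,-5.75,0],"rot":[0,0,-6]},{"jaw":0.35,"offset":[-0.3,-5.75,0],"rot":[0,0,-6]},{"jaw":0.35,"offset":[-0.3,-5.75,0],"rot":[0,0,-6]},{"jaw":0.35,"offset":[-0.3,-5.75,0],"rot":[0,0,-6]}]'

```text
time_s: 24.08
eef_pos: [0.6315, 0.0174, 0.1218]
eef_rot: [0.001, 0.94, 0.342, -0.0]
wrist_force: [-0.2, -2.6, 0.7]
opening: 0.344
grasp_force: 0.7
```

Emit:
apply_moves --moves '[{"jaw":0.35,"offset":[-0.3,-5.75,0],"rot":[0,0,-6]},{"jaw":0.35,"offset":[-0.3,-5.75,0],"rot":[0,0,-6]},{"jaw":0.35,"offset":[-0.3,-5.75,0],"rot":[0,0,-6]},{"jaw":0.35,"offset":[-0.3,-5.75,0],"rot":[0,0,-6]},{"jaw":0.35,"offset":[0,0,0],"rot":[0,0,0]}]'

```text
time_s: 24.7
eef_pos: [0.6133, 0.032, 0.1217]
eef_rot: [0.0, 0.849, 0.528, -0.0]
wrist_force: [0.4, -0.6, -0.6]
opening: 0.348
grasp_force: 0.2
```

Run:
```python
from h import *
o,M=state("l")
im,d=ctrl.camera("wrist");cv2.imwrite("pics/w4.png",im[...,::-1])
```

```text
t 24.7 p [0.6133 0.032  0.1217] phi 63.8 zax [-0.    -0.001 -1.   ] q6 18.0 tcp joint deg 12.8 rad 0.0556 open 0.348 F tool [-0.32  0.61  0.56]
```

View pics/w4.png

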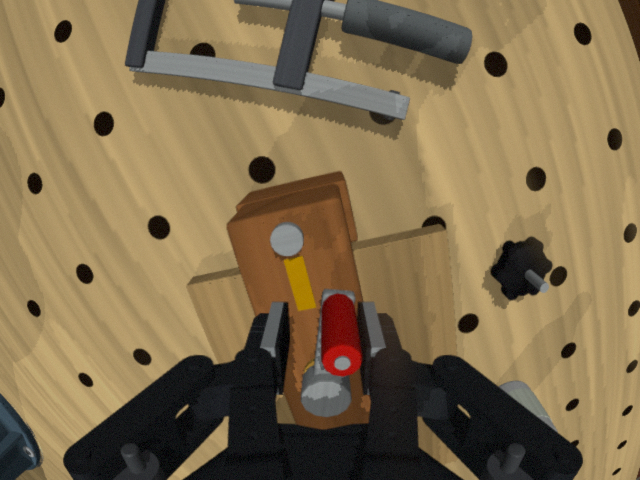

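The picture shows the handle against the right pad at (342,362), with its arm about 20° short of the yellow mark at (300,283). I'll turn it 26° more.

Emit:
apply_moves --moves '[{"jaw":0.35,"offset":[-0.22,-5,0],"rot":[0,0,-5.2]},{"jaw":0.35,"offset":[-0.22,-5,0],"rot":[0,0,-5.2]},{"jaw":0.35,"offset":[-0.22,-5,0],"rot":[0,0,-5.2]},{"jaw":0.35,"offset":[-0.22,-5,0],"rot":[0,0,-5.2]},{"jaw":0.35,"offset":[-0.22,-5,0],"rot":[0,0,-5.2]}]'

```text
time_s: 25.38
eef_pos: [0.5897, 0.0376, 0.1216]
eef_rot: [0.0, 0.708, 0.706, 0.0]
wrist_force: [1.1, -0.1, 1.4]
opening: 0.352
grasp_force: 0.7
```

Emit:
apply_moves --moves '[{"jaw":0.35,"offset":[0,0,0],"rot":[0,0,0]},{"jaw":0.35,"offset":[0,6,0],"rot":[0,0,0]},{"jaw":0.35,"offset":[0,0,-20],"rot":[0,0,0]},{"jaw":0.35,"offset":[0,0,-30],"rot":[0,0,0]},{"jaw":0.35,"offset":[0,0,-30],"rot":[0,0,0]}]'

```text
time_s: 26.0
eef_pos: [0.5956, 0.0379, 0.2034]
eef_rot: [0.0, 0.709, 0.706, 0.0]
wrist_force: [-0.5, -0.4, 0.2]
opening: 0.351
grasp_force: 0.0
```

Run:
```python
from h import *
o,M=state("l")
im,d=ctrl.camera("wrist");cv2.imwrite("pics/w5.png",im[...,::-1])
im,d=ctrl.camera("scene");cv2.imwrite("pics/s5.png",im[...,::-1])
hsv=cv2.cvtColor(im,cv2.COLOR_RGB2HSV).astype(int)
red=((hsv[...,0]<8)|(hsv[...,0]>172))&(hsv[...,1]>140)&(hsv[...,2]>60)
n,l,st,ce=cv2.connectedComponentsWithStats(red.astype(np.uint8))
for i in range(1,n):
    if st[i,4]>=40:
        W=world("scene",d,l==i);T=W[W[:,2]>np.percentile(W[:,2],98)-.006];print(ce[i],np.round((T.min(0)+T.max(0))/2,4),T.mean(0).round(4))
```

```text
t 26.0 p [0.5956 0.0379 0.2034] phi 89.8 zax [ 0. -0. -1.] q6 -8.0 tcp joint deg -6.4 rad 0.0563 open 0.351 F tool [-0.38 -0.48 -0.21]
[275.98290598 159.98290598] [ 0.5461 -0.1368  0.148 ] [ 0.5486 -0.1347  0.148 ]
[324.015625 206.4375  ] [0.5974 0.0375 0.1513] [0.5985 0.0392 0.1514]
```

View pics/w5.png

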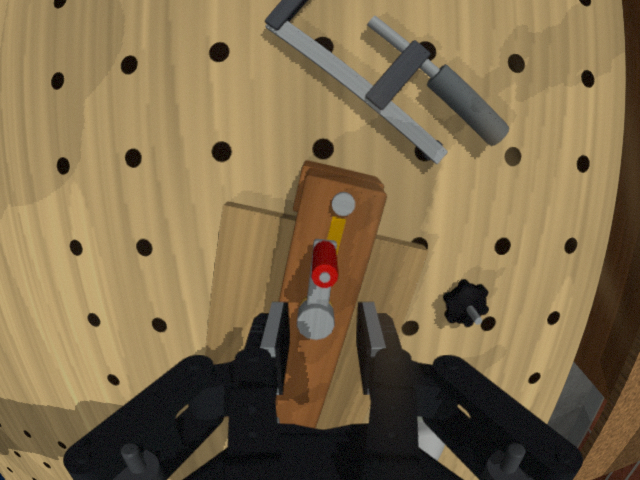

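The left arm now lies slightly past its mark: handle top at (325,277), hub at (317,320), mark at (337,230), giving a joint of about −0.1. Next is the clean right screw, at about 2.88 rad with its pin near (0.5465, −0.137).

Emit:
apply_moves --moves '[{"jaw":0.35,"offset":[-35,-9.8,0],"rot":[0,0,-0.4]},{"jaw":0.35,"offset":[-35,-9.8,0],"rot":[0,0,-0.4]},{"jaw":0.35,"offset":[-35,-9.8,0],"rot":[0,0,-0.4]},{"jaw":0.35,"offset":[-35,-9.8,0],"rot":[0,0,-0.4]},{"jaw":0.35,"offset":[-35,-9.8,0],"rot":[0,0,-0.4]}]'

```text
time_s: 26.72
eef_pos: [0.5478, -0.1386, 0.2012]
eef_rot: [-0.0, 0.696, 0.718, -0.0]
wrist_force: [1.1, 0.5, -0.6]
opening: 0.353
grasp_force: 0.0
```

Emit:
apply_moves --moves '[{"jaw":0.35,"offset":[0,0,0],"rot":[0,0,0]},{"jaw":0.35,"offset":[0,0,10],"rot":[0,0,0]},{"jaw":0.35,"offset":[0,0,15],"rot":[0,0,0]},{"jaw":0.35,"offset":[0,0,0],"rot":[0,0,0]},{"jaw":0.35,"offset":[0,0,0],"rot":[0,0,0]}]'

```text
time_s: 27.35
eef_pos: [0.5484, -0.137, 0.176]
eef_rot: [-0.0, 0.695, 0.719, -0.0]
wrist_force: [-0.5, -0.1, -0.2]
opening: 0.346
grasp_force: 0.0
```

Run:
```python
from h import *
goto("r",.5467,-.1375,.117,91.5)
im,d=ctrl.camera("wrist");cv2.imwrite("pics/w6.png",im[...,::-1])
```

```text
t 27.35 p [ 0.5484 -0.137   0.176 ] phi 91.9 zax [-0.001  0.    -1.   ] q6 -28.0 tcp joint deg 167.6 rad 0.056 open 0.346 F tool [-0.05 -0.48  0.2 ]
go [-0.5 -1.6 59. ] rotz 0.4
```

View pics/w6.png

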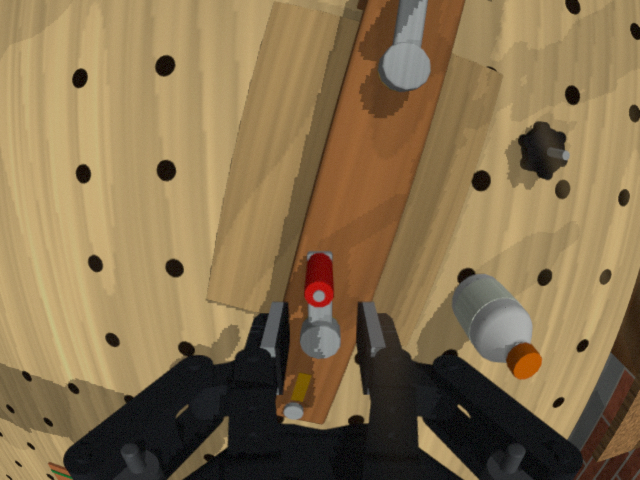

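The right handle is at (319,295), about 1.5 mm off the pads' middle, and its hub is at (321,338). I'll correct that, descend, then run it down.

Emit:
apply_moves --moves '[{"jaw":0.35,"offset":[-0.5,-1.6,10],"rot":[0,0,0]},{"jaw":0.35,"offset":[0,0,14],"rot":[0,0,0]},{"jaw":0.35,"offset":[0,0,15],"rot":[0,0,0]},{"jaw":0.35,"offset":[0,0,14],"rot":[0,0,0]},{"jaw":0.35,"offset":[0,0,5],"rot":[0,0,0]}]'

```text
time_s: 28.02
eef_pos: [0.5459, -0.1378, 0.1166]
eef_rot: [-0.001, 0.696, 0.718, -0.0]
wrist_force: [-1.1, 0.4, 0.3]
opening: 0.352
grasp_force: 0.0
```

Emit:
apply_moves --moves '[{"jaw":0.35,"offset":[-0.1,3.8,0],"rot":[0,0,4]},{"jaw":0.35,"offset":[-0.1,3.8,0],"rot":[0,0,4]},{"jaw":0.35,"offset":[-0.1,3.8,0],"rot":[0,0,4]},{"jaw":0.35,"offset":[-0.1,3.8,0],"rot":[0,0,4]},{"jaw":0.35,"offset":[-0.1,3.8,0],"rot":[0,0,4]}]'

```text
time_s: 28.65
eef_pos: [0.5652, -0.1406, 0.118]
eef_rot: [-0.0, 0.811, 0.586, -0.0]
wrist_force: [-2.2, -0.5, -0.5]
opening: 0.353
grasp_force: 0.6
```

Run:
```python
from h import *
state("r")
```

```text
t 28.65 p [ 0.5652 -0.1406  0.118 ] phi 71.7 zax [-0.001  0.    -1.   ] q6 -7.0 tcp joint deg -174.6 rad 0.0553 open 0.353 F tool [-1.19 -1.9   0.48]
```

Emit:
apply_moves --moves '[{"jaw":0.35,"offset":[-0.3,5.75,0],"rot":[0,0,6]},{"jaw":0.35,"offset":[-0.3,5.75,0],"rot":[0,0,6]},{"jaw":0.35,"offset":[-0.3,5.75,0],"rot":[0,0,6]},{"jaw":0.35,"offset":[-0.3,5.75,0],"rot":[0,0,6]},{"jaw":0.35,"offset":[-0.3,5.75,0],"rot":[0,0,6]}]'

```text
time_s: 29.28
eef_pos: [0.5891, -0.156, 0.1178]
eef_rot: [-0.001, 0.935, 0.355, -0.0]
wrist_force: [-1.7, 0.5, -0.9]
opening: 0.344
grasp_force: 0.7
```

Emit:
apply_moves --moves '[{"jaw":0.35,"offset":[-0.3,5.75,0],"rot":[0,0,6]},{"jaw":0.35,"offset":[-0.3,5.75,0],"rot":[0,0,6]},{"jaw":0.35,"offset":[-0.3,5.75,0],"rot":[0,0,6]},{"jaw":0.35,"offset":[-0.2,3.8,0],"rot":[0,0,4]},{"jaw":0.35,"offset":[-0.2,3.8,0],"rot":[0,0,4]}]'

```text
time_s: 29.9
eef_pos: [0.601, -0.1776, 0.1178]
eef_rot: [-0.0, 0.991, 0.137, -0.0]
wrist_force: [-0.0, 1.0, -0.1]
opening: 0.35
grasp_force: 0.7
```

Run:
```python
from h import *
state("r")
```

```text
t 29.9 p [ 0.601  -0.1776  0.1178] phi 15.7 zax [-0.001  0.001 -1.   ] q6 47.0 tcp joint deg -119.3 rad 0.0557 open 0.35 F tool [ 0.25 -1.02  0.13]
```

TCP is at 241°, so the pin is near 233°. I'll add two 10° calls, then go in finer steps.

Emit:
apply_moves --moves '[{"jaw":0.35,"offset":[-0.05,1.92,0],"rot":[0,0,2]},{"jaw":0.35,"offset":[-0.05,1.92,0],"rot":[0,0,2]},{"jaw":0.35,"offset":[-0.05,1.92,0],"rot":[0,0,2]},{"jaw":0.35,"offset":[-0.05,1.92,0],"rot":[0,0,2]},{"jaw":0.35,"offset":[-0.05,1.92,0],"rot":[0,0,2]}]'

```text
time_s: 30.52
eef_pos: [0.6028, -0.1875, 0.1183]
eef_rot: [0.0, 0.999, 0.05, 0.0]
wrist_force: [0.1, 1.4, -0.4]
opening: 0.35
grasp_force: 0.6
```

Emit:
apply_moves --moves '[{"jaw":0.35,"offset":[-0.05,1.92,0],"rot":[0,0,2]},{"jaw":0.35,"offset":[-0.05,1.92,0],"rot":[0,0,2]},{"jaw":0.35,"offset":[-0.05,1.92,0],"rot":[0,0,2]},{"jaw":0.35,"offset":[-0.05,1.92,0],"rot":[0,0,2]},{"jaw":0.35,"offset":[-0.05,1.92,0],"rot":[0,0,2]}]'

```text
time_s: 31.15
eef_pos: [0.6029, -0.1971, 0.1183]
eef_rot: [0.0, 0.999, -0.038, 0.0]
wrist_force: [0.3, 1.5, -0.6]
opening: 0.351
grasp_force: 0.6
```

Run:
```python
from h import *
state("r")
```

```text
t 31.15 p [ 0.6029 -0.1971  0.1183] phi -4.3 zax [ 0. -0. -1.] q6 65.0 tcp joint deg -99.1 rad 0.0555 open 0.351 F tool [ 0.19 -1.49  0.63]
```

Emit:
apply_moves --moves '[{"jaw":0.35,"offset":[-0.03,1.55,0],"rot":[0,0,1.6]},{"jaw":0.35,"offset":[-0.03,1.55,0],"rot":[0,0,1.6]},{"jaw":0.35,"offset":[-0.03,1.55,0],"rot":[0,0,1.6]},{"jaw":0.35,"offset":[-0.03,1.55,0],"rot":[0,0,1.6]},{"jaw":0.35,"offset":[-0.03,1.55,0],"rot":[0,0,1.6]}]'

```text
time_s: 31.78
eef_pos: [0.6017, -0.2047, 0.1183]
eef_rot: [0.0, 0.994, -0.107, 0.0]
wrist_force: [1.2, 1.4, -0.7]
opening: 0.354
grasp_force: 0.6
```

Emit:
apply_moves --moves '[{"jaw":0.35,"offset":[-0.02,1.15,0],"rot":[0,0,1.2]},{"jaw":0.35,"offset":[-0.02,1.15,0],"rot":[0,0,1.2]},{"jaw":0.35,"offset":[-0.02,1.15,0],"rot":[0,0,1.2]},{"jaw":0.35,"offset":[-0.02,1.15,0],"rot":[0,0,1.2]},{"jaw":0.35,"offset":[-0.02,1.15,0],"rot":[0,0,1.2]}]'

```text
time_s: 32.4
eef_pos: [0.6002, -0.2102, 0.1183]
eef_rot: [0.0, 0.987, -0.159, 0.0]
wrist_force: [1.0, 1.1, -1.2]
opening: 0.349
grasp_force: 0.6
```

Run:
```python
from h import *
state("r")
```

```text
t 32.4 p [ 0.6002 -0.2102  0.1183] phi -18.2 zax [ 0. -0. -1.] q6 78.0 tcp joint deg -85.2 rad 0.0554 open 0.349 F tool [ 0.64 -1.34  1.23]
```

Emit:
apply_moves --moves '[{"jaw":0.35,"offset":[-0.02,0.96,0],"rot":[0,0,1]},{"jaw":0.35,"offset":[-0.02,0.96,0],"rot":[0,0,1]},{"jaw":0.35,"offset":[-0.02,0.96,0],"rot":[0,0,1]},{"jaw":0.35,"offset":[-0.02,0.96,0],"rot":[0,0,1]},{"jaw":0.35,"offset":[-0.02,0.96,0],"rot":[0,0,1]}]'

```text
time_s: 33.02
eef_pos: [0.5985, -0.2144, 0.1182]
eef_rot: [-0.0, 0.98, -0.201, -0.0]
wrist_force: [2.1, 3.0, -0.7]
opening: 0.351
grasp_force: 1.3
```

Emit:
apply_moves --moves '[{"jaw":0.35,"offset":[0,0.8,0],"rot":[0,0,0.8]},{"jaw":0.35,"offset":[0,0.8,0],"rot":[0,0,0.8]},{"jaw":0.35,"offset":[0,0.4,0],"rot":[0,0,0.4]},{"jaw":0.35,"offset":[0,0,0],"rot":[0,0,0]},{"jaw":0.35,"offset":[0,0,0],"rot":[0,0,0]}]'

```text
time_s: 33.65
eef_pos: [0.5976, -0.2163, 0.1182]
eef_rot: [-0.0, 0.976, -0.218, -0.0]
wrist_force: [2.1, 2.7, -2.4]
opening: 0.35
grasp_force: 1.8
```

Run:
```python
from h import *
state("r")
```

```text
t 33.65 p [ 0.5976 -0.2163  0.1182] phi -25.2 zax [-0.  0. -1.] q6 85.0 tcp joint deg -78.4 rad 0.0553 open 0.35 F tool [ 0.71 -3.35  2.35]
```

The foot is bearing, with the force rising at the expected angle. I'll release and lift.

Emit:
apply_moves --moves '[{"jaw":0.35,"offset":[0,-3,0],"rot":[0,0,0]},{"jaw":0.35,"offset":[0,-3,0],"rot":[0,0,0]},{"jaw":0.35,"offset":[0,-3.5,0],"rot":[0,0,0]},{"jaw":0.35,"offset":[0,0,0],"rot":[0,0,0]},{"jaw":0.35,"offset":[0,0,-15],"rot":[0,0,0]}]'

```text
time_s: 34.28
eef_pos: [0.6007, -0.2074, 0.1324]
eef_rot: [-0.0, 0.976, -0.218, -0.001]
wrist_force: [-0.0, -0.8, 0.4]
opening: 0.349
grasp_force: 0.0
```

Emit:
apply_moves --moves '[{"jaw":0.35,"offset":[0,0,-30],"rot":[0,0,0]},{"jaw":0.35,"offset":[0,0,-40],"rot":[0,0,0]},{"jaw":0.35,"offset":[-30,0,-40],"rot":[0,0,0]},{"jaw":0.35,"offset":[-40,0,-20],"rot":[0,0,0]},{"jaw":0.35,"offset":[0,0,0],"rot":[0,0,0]}]'

```text
time_s: 34.9
eef_pos: [0.5381, -0.1778, 0.2671]
eef_rot: [0.001, 0.976, -0.218, 0.003]
wrist_force: [0.4, 0.5, 0.2]
opening: 0.347
grasp_force: 0.0
```

Run:
```python
from h import *
state("r")
im,d=ctrl.camera("wrist");cv2.imwrite("pics/w7.png",im[...,::-1])
im,d=ctrl.camera("scene")
hsv=cv2.cvtColor(im,cv2.COLOR_RGB2HSV).astype(int)
red=((hsv[...,0]<8)|(hsv[...,0]>172))&(hsv[...,1]>140)&(hsv[...,2]>60)
n,l,st,ce=cv2.connectedComponentsWithStats(red.astype(np.uint8))
for i in range(1,n):
    if st[i,4]>=40:
        W=world("scene",d,l==i);T=W[W[:,2]>np.percentile(W[:,2],98)-.006];c=(T.min(0)+T.max(0))/2
        s="l" if c[1]>-.09 else "r";v=c[:2]-AX[s];print(s,c.round(4),"joint",(MK[s]-np.degrees(np.arctan2(v[1],v[0]))+20)%360-20)
```

```text
t 34.9 p [ 0.5381 -0.1778  0.2671] phi -25.2 zax [ 0.005 -0.003 -1.   ] q6 85.0 tcp joint deg 134.8 rad 0.0179 open 0.347 F tool [ 0.15 -0.65 -0.16]
r [ 0.6008 -0.2057  0.1454] joint 270.09038341742814
l [0.5978 0.0381 0.1521] joint -4.309181696430926
```

View pics/w7.png

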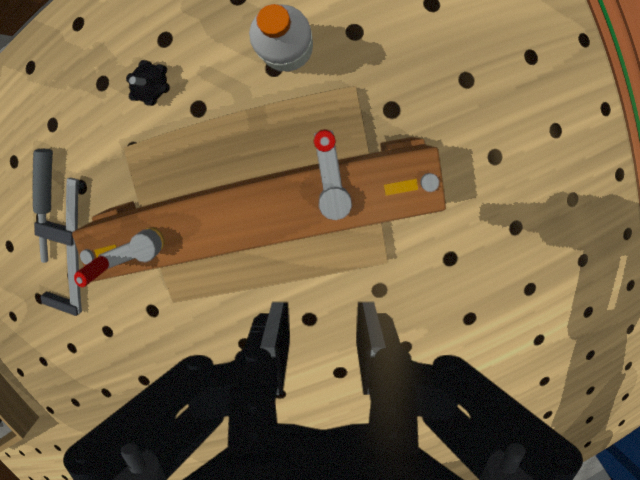

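The right crank, handle at (325,140), is at about 270° (4.71 rad). The left, handle at (82,279), is just past its mark at about −4°. The bottle, star knob and bar clamp haven't moved and the arm is clear.

```bash
python3 -c "
from bench import ctrl
print(ctrl.hand_in())"
```

```text
the job is handed in; nothing more can be done
None
```

I handed the job in at about 35 s: the left screw was cross-threaded and is backed out just past its yellow mark, the clean right screw is run down until its foot bears on the board (about 4.71 rad), handle forces stayed at about 5 N or less, and the bottle, star knob and bar clamp were left alone.

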